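# Catch the coconut sweets from the stall's chute

### The arm

A 6-joint arm with a two-finger parallel gripper is mounted at the origin on the work surface. World frame = base frame: x ahead of the robot, y to its left, z up, the work surface at z = 0. Lengths are in m, angles in degrees, forces in N, time in s.
With the tool pointing down it reaches from about 0.25 to 0.725 m from the base axis. Payload 9.7 kg.
Tool frame: the origin (TCP) lies between the finger pads; the fingertips stand 17 mm ahead of it and the grasp point (between the pads) lies 2 mm behind it; z points along the fingers, y is the direction in which the jaws open and shut (so a half turn about z gives the same grasp; the last joint's range is limited). The gripper opens to 85 mm and grips with 20 to 120 N. Pads are 22 mm wide; open, the fingers measure 114 mm over their backs; the gripper's body (76 mm by 85 mm) begins 54 mm behind the grasp point. The pads swing forward as they close: fully open they stand 13 mm farther back than shut.
Start: joints at [66.349, 4.979, 10.078, 95.1, 0, 90], TCP at [0.221, 0.504, 0.248] pointing down, gripper open.
Joint ranges: [-179.16, 179.16], [-48.56, 103.87], [-65.8, 70.77], [-126.05, 130.52], [-82.76, 87.17], [-180, 180]. Speed limits (degrees/s): [127.2, 127.2, 147.25, 180, 180, 180].

### API

Orientations are given as [roll, pitch, yaw] about the fixed x, y, z axes, in that order (R = Rz(yaw) Ry(pitch) Rx(roll)).
In Python, from workcell import monitor, cams, order gives the robot as it stands. The module is installed in compiled form; this text tells all that it offers.
- The arm moves only by the shell command python3 -m handwheel 'ROWS' [OPENING] [FORCE]. ROWS is JSON, a list of rows, each a list of 6 numbers: the shift along the tool's x, y, z in m, then the turn, a rotation vector about the tool's x, y, z in degrees. In form: [[tx, ty, tz, wx, wy, wz], ...]. A call has exactly 8 rows; each row shifts and turns the commanded pose from where the row before left it, along the tool's axes as they then stand; what a row does not reach is not made up. A row lasts 1/12 s, in which the tool goes at most 41.7 mm and 7.16 degrees, less where a joint would pass 70% of its speed; a pose out of reach is approached as far as the arm can. A call is refused whole if a number of a shift passes 0.0417 or a number of a turn 7.16, either way. A call with a gripper value outside its range is refused whole. OPENING is the opening, from -1 (shut) to 1 (fully open), set as the call begins (- or left out, the last holds). The fingers move at their own pace and stop on an object; FORCE is the grip in N (left out, the last holds). Time passes only in rows, so rows that do not move let the fingers close, or fill a call up. It gives the time, the measured TCP pose, the force and the opening at its end, in the units of the state.
- monitor.get_obs(): the state, without advancing time (a new reading comes with each control period).
- cams.camera(name): name is "side" or "top"; returns a dict with "img" (400x640x3 uint8, red, green, blue), "depth" (400x640 float32, m along the optical axis (not along the pixel's ray), 0 where there is no reading), "fx", "fy", "cx", "cy" (pixels), "rvec" (rotation vector, rad) and "tvec" (3), from world to camera coordinates, as OpenCV has them. Camera axes: x right, y down, z forward; pixel columns grow to the right and rows downward; lengths in m; the calibration is good to about 2 mm. A picture is of the moment at which its call begins.
- order.job_done(): hands the job in, once; it reports no verdict.
The state is a dict: "time": time; "q": joint angles; "qd": joint speeds; "joint_efforts": joint torques, N m; "ee_pos": TCP position; "tcp_rot": TCP orientation; "wrist_force": force on the tool from outside, world axes, zero at the start; "torque": the same for the moment, N m; "opening": finger opening in m.
Only numpy, scipy, OpenCV 4.12 (cv2) and the standard library are available. Lean on these libraries where they do the work, as an engineer would, in place of code of your own. Each camera call takes 0.05 s, during which the arm holds its last target. There are 200 camera calls.

### The job

Take the empty blue caddy by its upright grip post and hold it up under the mouth of the sweets chute, pushing the red push plate back with the caddy's front wall so that the gate lifts and both coconut sweets slide into the caddy. Do not let a sweet fall on the counter. Then set the caddy, with both sweets in it, gently back on the counter, upright, and let go.

Things in the scene. Friction and masses are not known exactly. Their poses are not given: they have to be found in the camera images.
- caddy: Empty blue tub (not the yellow one of the same shape, full of limes), 140 mm long (x), 110 wide (y), 60 high, walls 4, 220 g. Upright grip post, 20 (x) by 26 (y), outside its -x end, axis at x=-80, y=0, top 130 above the underside: grip it from above at about 105 (free part: above 60). Origin: centre of the tub's underside; x points from post to front wall (face at x=+70), z up.
- chute: Fixed trough 58 mm wide, 30 degree slope. Origin: on the counter below its lip; z up, x level, up-slope. Lip 170 high. Below it a red push plate (54 wide, 81 to 145 high, face at x=20) slides to +x, at most 40, about 1.5 N, and springs back; at 25 to 35 its gate is open and the sweets drop at x=0 to -60. Catch: caddy x along chute x, underside 85 high, origin brought from x=-130 to -20.
- sweet_a: Pink coconut sweet, a hard rounded block 40 x 36 x 28, 35 g, first in line on the chute behind its red gate, which lifts 1.5 times as far as the push plate is pushed. Origin: its centre.
- sweet_b: Cream-white coconut sweet, same size and mass, second in line; both slide out within about a second of the gate opening. Origin: its centre.
There are look-alikes about, which are no part of the job. Leave any orange look-alike of the caddy alone. There is more than one size of the sweet_a; the job needs the smaller.

How it is judged (in metres and radians):
On the way:
1. the caddy is held up in the air, upright, with both sweets in it (height (world z) of caddy above 0.04 m and angle between caddy's own z axis and vertical below 0.45 rad and x of sweet_a in the frame of caddy between -0.066 and 0.066 m and y of sweet_a in the frame of caddy between -0.051 and 0.051 m and z of sweet_a in the frame of caddy between 0 and 0.062 m and x of sweet_b in the frame of caddy between -0.066 and 0.066 m and y of sweet_b in the frame of caddy between -0.051 and 0.051 m and z of sweet_b in the frame of caddy between 0 and 0.062 m), for 0.2 s.
At the end, for the whole second after the job is handed in: Both sweets lie at rest inside the blue caddy, and the caddy stands released and still on the counter, upright within 10 degrees (underside within 12 mm of the counter) (x of sweet_a in the frame of caddy between -0.066 and 0.066 m and y of sweet_a in the frame of caddy between -0.051 and 0.051 m and z of sweet_a in the frame of caddy between 0 and 0.062 m and x of sweet_b in the frame of caddy between -0.066 and 0.066 m and y of sweet_b in the frame of caddy between -0.051 and 0.051 m and z of sweet_b in the frame of caddy between 0 and 0.062 m and height (world z) of caddy below 0.012 m and angle between caddy's own z axis and vertical below 0.17 rad and linear speed of caddy below 0.03 m/s and linear speed of each of sweet_a, sweet_b below 0.05 m/s); the robot touches nothing.
It fails at once if a sweet has fallen on the counter, outside the caddy ((height (world z) of sweet_a below 0.045 m and not (x of sweet_a in the frame of caddy between -0.066 and 0.066 m and y of sweet_a in the frame of caddy between -0.051 and 0.051 m and z of sweet_a in the frame of caddy between 0 and 0.062 m)) or (height (world z) of sweet_b below 0.045 m and not (x of sweet_b in the frame of caddy between -0.066 and 0.066 m and y of sweet_b in the frame of caddy between -0.051 and 0.051 m and z of sweet_b in the frame of caddy between 0 and 0.062 m))).
It fails at once if the caddy is dropped or slammed on the counter (faster than 0.7 m/s within 30 mm of it) (height (world z) of caddy below 0.03 m and linear speed of caddy above 0.7 m/s).
It also fails if it takes over 61 s, if anything falls off the work surface, if the arm or the gripper's body presses on something with over 40 N, if the wrist force passes 120 N, or if a joint passes its speed limit or range.

## Working session

There is one attempt and no reset: what is moved stays moved. The work goes in short steps, Python scripts to look and compute and a shell command to move; the robot and the scene stay as the last step left them, time stands still between calls to the robot, and variables do not carry over. Pictures are saved under pics/ and viewed, about 8 in all and at most 12, crops included, and the job is handed in when it is done.

```bash
mkdir -p pics; cat > h.py <<'E'
import numpy as np, cv2
from workcell import monitor, cams, order
def grab(n):
    c=cams.camera(n); d=c['depth']; R=cv2.Rodrigues(np.array(c['rvec'],float))[0]; t=np.array(c['tvec'],float).ravel()
    v,u=np.mgrid[:d.shape[0],:d.shape[1]]
    P=np.stack([(u-c['cx'])/c['fx']*d,(v-c['cy'])/c['fy']*d,d],-1)
    W=(P-t)@R; W[d==0]=np.nan
    return c,W
E
python3 - <<'E'
from h import *
print(monitor.get_obs())
for n in('top','side'):
    c,W=grab(n); np.savez(f'{n}0.npz',img=c['img'],W=W); cv2.imwrite(f'pics/{n}0.png',c['img'][...,::-1])
    print(n,c['fx'],-cv2.Rodrigues(c['rvec'])[0].T@np.ravel(c['tvec']))
E
```

```text
{'time': 0.0, 'q': array([ 6.63479778e+01,  5.01187987e+00,  1.00340474e+01,  9.50982732e+01,
       -2.24416722e-04,  9.00014999e+01]), 'qd': array([-0.09546277,  0.05629905,  0.00336394, -0.05518296, -0.03049427,
        0.02233423]), 'joint_efforts': array([ 5.30113412e-04, -5.20384347e+01,  4.64808261e+01,  1.61748257e-02,
        4.29493309e-05,  1.40380183e-05]), 'ee_pos': array([0.22057073, 0.50361692, 0.24757192]), 'tcp_rot': array([-1.79923894e+02,  2.26408857e-04,  1.56346478e+02]), 'wrist_force': array([-0.40206372, -0.29974028,  0.26820274]), 'torque': array([ 0.02362124,  0.05940212, -0.02881399]), 'opening': 0.08535935821986215}
top 397.1277572905653 [ 0.38943161 -0.08145986  1.16273115]
side 382.0018079482322 [ 0.41340767 -0.74146234  0.78176714]
```

View pics/top0.png

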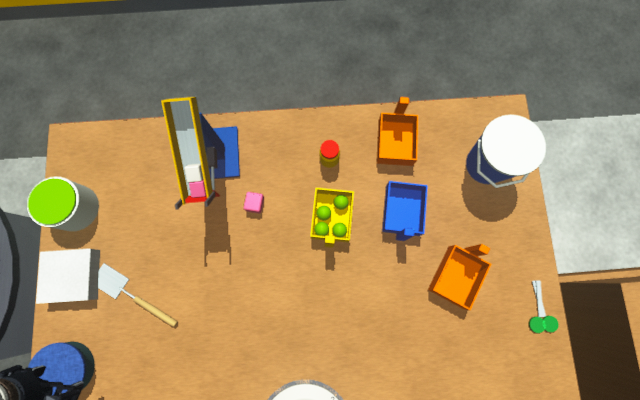

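View pics/side0.png

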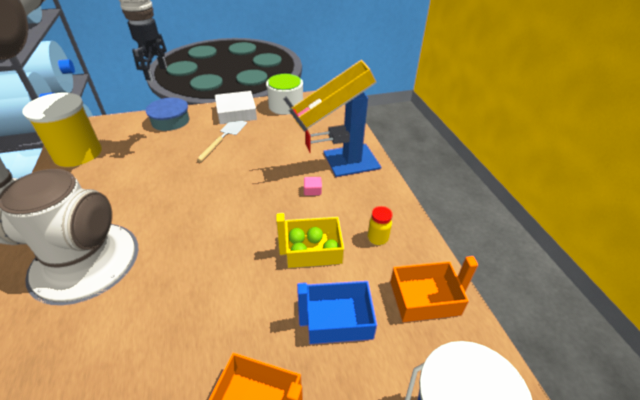

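The top view shows the blue caddy near (405,208) with its post at (408,233). The chute's mouth is near (197,200) with the pink and white sweets in it, and a loose pink block sits at (254,202). The side view shows the red push plate at (307,140). Next I measure.

```bash
python3 - <<'E'
from h import *
for n in('top','side'):
    f=np.load(n+'0.npz'); img=f['img'];W=f['W'];hsv=cv2.cvtColor(img,cv2.COLOR_RGB2HSV).astype(int)
    H,S,V=hsv[...,0],hsv[...,1],hsv[...,2]; z=W[...,2]; x=W[...,0]; y=W[...,1]
    def rep(k,m):
        P=W[m&np.isfinite(z)]
        if len(P)<4: print(n,k,len(P));return P
        print(n,k,len(P),'med',np.median(P,0).round(4),'lo',np.percentile(P,3,0).round(4),'hi',np.percentile(P,97,0).round(4)); return P
    blue=(H>100)&(H<125)&(S>150)&(abs(y+.12)<.12)&(x>.2)&(x<.75)
    rim=rep('rim',blue&(z>.052)&(z<.066))
    r=cv2.minAreaRect(rim[:,:2].astype(np.float32)); print(r)
    p=rep('post',blue&(z>.085)); rep('posttop',blue&(z>.122))
    ch=(y>.2)&(y<.7)&(x>.3)&(x<.9)&(z>.05)
    yel=(H>18)&(H<32)&(S>150)&ch&(z>.15)
    P=rep('yellow',yel)
    if len(P)>10:
        l=cv2.fitLine(P.astype(np.float32),cv2.DIST_HUBER,0,.01,.01).ravel();print('line',l,'yaw',np.degrees(np.arctan2(l[1],l[0])),np.degrees(np.arcsin(l[2])))
        lo=P[P[:,2]<np.percentile(P[:,2],5)];print('lowend',lo.mean(0))
    red=((H<5)|(H>175))&(S>180)&ch
    rep('red',red&(z<.15)); rep('redhi',red&(z>.15))
    rep('pink',(H>160)&(H<176)&(S>60)&ch); rep('pinkfloor',(H>160)&(H<176)&(S>60)&(y>.05)&(y<.35)&(z<.05))
    rep('bluebase',(H>100)&(H<125)&(S>150)&(y>.2)&(y<.5)&(x>.4)&(z<.03))
    cv2.imwrite(f'pics/{n}_crop.png',cv2.resize(img[80:280,120:280] if n=='top' else img[50:200,230:400],None,fx=4 if n=='side' else 3,fy=4 if n=='side' else 3,interpolation=cv2.INTER_CUBIC)[:600,:,::-1])
E
python3 -c "
import cv2,numpy as np
a=cv2.imread('pics/top_crop.png');b=cv2.imread('pics/side_crop.png')
a=cv2.resize(a,(int(a.shape[1]*.6),int(a.shape[0]*.6)));b=cv2.resize(b,(500,441));h=max(a.shape[0],b.shape[0])
o=np.zeros((h,a.shape[1]+b.shape[1],3),np.uint8);o[:a.shape[0],:a.shape[1]]=a;o[:b.shape[0],a.shape[1]:]=b;cv2.imwrite('pics/c1.png',o);print(o.shape)"
```

```text
top rim 0
((0.0, 0.0), (0.0, 0.0), 0.0)
top post 0
top posttop 0
top yellow 867 med [0.7248 0.2568 0.2655] lo [0.6113 0.2208 0.1958] hi [0.8164 0.2607 0.3324]
line [0.8708027  0.02672475 0.4909058  0.68526447 0.25594816 0.24677894] yaw 1.7578435 29.400131
lowend [0.63362867 0.25489021 0.19321555]
top red 4 med [0.6361 0.2004 0.1039] lo [0.6356 0.2001 0.0993] hi [0.6394 0.2022 0.1085]
top redhi 91 med [0.6037 0.2251 0.2096] lo [0.599  0.2018 0.188 ] hi [0.6145 0.2477 0.2131]
top pink 228 med [0.6295 0.22   0.2093] lo [0.6131 0.2045 0.1983] hi [0.646  0.2372 0.2175]
top pinkfloor 308 med [0.6233 0.1129 0.0364] lo [0.5985 0.0899 0.0306] hi [0.6497 0.1363 0.0408]
top bluebase 95 med [0.8513 0.2115 0.0108] lo [0.8228 0.2004 0.006 ] hi [0.867  0.228  0.0148]
side rim 0
((0.0, 0.0), (0.0, 0.0), 0.0)
side post 0
side posttop 0
side yellow 843 med [0.7332 0.2566 0.2657] lo [0.6202 0.2435 0.2072] hi [0.8153 0.2608 0.3225]
line [0.8952188  0.00299649 0.4456169  0.70705897 0.25656372 0.2548085 ] yaw 0.19178066 26.462814
lowend [0.62463985 0.25472141 0.20512062]
side red 49 med [0.6386 0.2184 0.1185] lo [0.6377 0.2017 0.094 ] hi [0.6406 0.2337 0.1434]
side redhi 1
side pink 20 med [0.6321 0.2306 0.2087] lo [0.6169 0.2277 0.201 ] hi [0.6442 0.2345 0.216 ]
side pinkfloor 306 med [0.6245 0.0968 0.0347] lo [0.6006 0.0859 0.0056] hi [0.6502 0.1328 0.0391]
side bluebase 456 med [0.7615 0.2348 0.011 ] lo [0.716  0.2007 0.008 ] hi [0.8625 0.2846 0.0273]
(441, 788, 3)
```

View pics/c1.png

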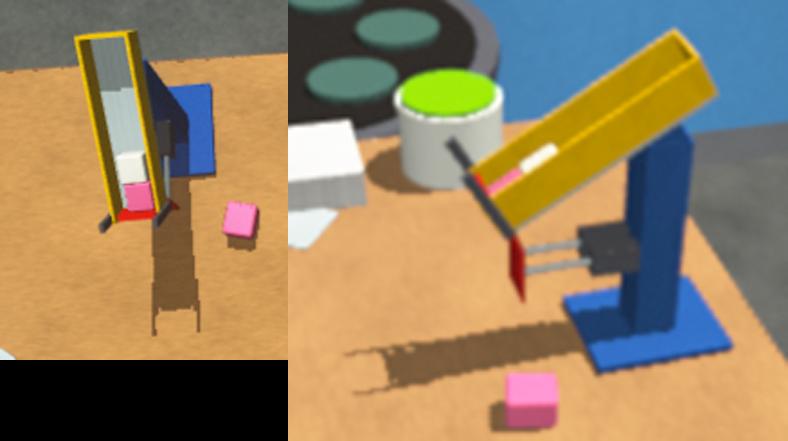

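The crop shows the red push plate below the lip and the gate at the mouth. The chute lies along world +x with little yaw. My y windows were too narrow, so I'm redoing the measurement wider.

```bash
python3 - <<'E'
from h import *
for n in('top','side'):
    f=np.load(n+'0.npz'); img=f['img'];W=f['W'];hsv=cv2.cvtColor(img,cv2.COLOR_RGB2HSV).astype(int)
    H,S,V=hsv[...,0],hsv[...,1],hsv[...,2]; z=W[...,2]; x=W[...,0]; y=W[...,1]
    def rep(k,m):
        P=W[m&np.isfinite(z)]
        if len(P)<4: print(n,k,len(P));return P
        print(n,k,len(P),'med',np.median(P,0).round(4),'lo',np.percentile(P,2,0).round(4),'hi',np.percentile(P,98,0).round(4)); return P
    blue=(H>100)&(H<125)&(S>150)&(y>-.42)&(y<-.15)&(x>.35)&(x<.75)
    rep('caddy',blue)
    rim=rep('rim',blue&(z>.052)&(z<.068))
    r=cv2.minAreaRect(rim[:,:2].astype(np.float32)); print(r)
    rep('post',blue&(z>.08)); rep('posttop',blue&(z>.122))
    ch=(y>.1)&(y<.35)&(x>.5)&(x<.95)&(z>.05)
    yel=(H>18)&(H<32)&(S>150)&ch&(z>.15)
    mid=np.median(y[yel&np.isfinite(y)]) 
    for s,m in(('L',y>.22),('R',y<.22)):
        P=rep('yel'+s,yel&m)
        # top edge line in xy
        l=cv2.fitLine(P[:,:2].astype(np.float32),cv2.DIST_HUBER,0,.01,.01).ravel(); print('  yaw',np.degrees(np.arctan(l[1]/l[0])),'y at .618',l[3]+l[1]/l[0]*(.618-l[2]),'x range',P[:,0].min())
    rep('trough',(S<60)&(V>120)&ch&(z>.17))
    red=((H<5)|(H>175))&(S>180)&ch
    p=rep('plate',red&(z<.15)); 
    l=cv2.fitLine(p[:,:2].astype(np.float32),cv2.DIST_HUBER,0,.01,.01).ravel(); print('  plate dir',l)
    rep('gate',red&(z>.15))
    rep('pink',(H>160)&(H<176)&(S>60)&ch)
    P=rep('bluebase',(H>100)&(H<125)&(S>150)&(y>.05)&(y<.5)&(x>.6)&(z<.03))
    print(cv2.minAreaRect(P[:,:2].astype(np.float32)))
    for nm,lo,hi in(('limecaddy',18,34),):
        rep(nm,(H>lo)&(H<hi)&(S>150)&(y>-.2)&(y<.02)&(x>.4)&(x<.72)&(z>.03))
    rep('tall stuff between',(z>.1)&(y>-.2)&(y<.1)&(x>.35)&(x<.8))
E
```

```text
top caddy 1681 med [ 0.5764 -0.3244  0.0032] lo [ 0.4965 -0.379  -0.0019] hi [ 0.6447 -0.2649  0.1284]
top rim 261 med [ 0.5805 -0.3279  0.0583] lo [ 0.4997 -0.3839  0.053 ] hi [ 0.6497 -0.2576  0.0622]
((0.5759199857711792, -0.32103127241134644), (0.11064775288105011, 0.1414555162191391), 79.44178009033203)
top post 75 med [ 0.4971 -0.305   0.1282] lo [ 0.4881 -0.3182  0.1085] hi [ 0.5079 -0.2943  0.1326]
top posttop 72 med [ 0.4969 -0.3055  0.1283] lo [ 0.4881 -0.3182  0.1243] hi [ 0.5077 -0.2943  0.1326]
top yelL 841 med [0.7209 0.2569 0.2636] lo [0.6052 0.2356 0.193 ] hi [0.8169 0.2612 0.3325]
  yaw 1.2823054 y at .618 0.25473216 x range 0.5934164885763257
top yelR 684 med [0.7268 0.1952 0.2632] lo [0.6168 0.1922 0.1938] hi [0.8202 0.2102 0.3311]
  yaw 1.4137225 y at .618 0.19234765 x range 0.6058613598531358
top trough 1445 med [0.7415 0.2331 0.2424] lo [0.647  0.2103 0.1928] hi [0.8218 0.2551 0.2888]
top plate 5 med [0.6365 0.2002 0.1007] lo [0.6356 0.1995 0.0917] hi [0.6395 0.2022 0.1085]
  plate dir [ 0.9515914  -0.30736595  0.6369866   0.20055377]
top gate 91 med [0.6037 0.2
[... 1491 characters left out ...]
.2618 0.3175]
side plate 59 med [0.6387 0.2097 0.1185] lo [0.6377 0.1955 0.0928] hi [0.6406 0.2338 0.1442]
  plate dir [ 0.03577811 -0.9993598   0.63879836  0.21410555]
side gate 2
side pink 21 med [0.631  0.2305 0.2093] lo [0.6033 0.2037 0.2007] hi [0.6446 0.2348 0.2254]
side bluebase 926 med [0.7707 0.1994 0.0109] lo [0.7157 0.1573 0.0062] hi [0.8632 0.2836 0.0277]
((0.7898509502410889, 0.2237953394651413), (0.15374964475631714, 0.13516394793987274), 0.9352996349334717)
side limecaddy 1408 med [ 0.5543 -0.1115  0.0514] lo [ 0.485  -0.1763  0.0312] hi [ 0.6448 -0.0516  0.1291]
side tall stuff between 131 med [ 0.4934 -0.1087  0.127 ] lo [ 0.4838 -0.114   0.1008] hi [ 0.5037 -0.0879  0.1313]
```

```bash
python3 -m handwheel '[[0,0,0,0,0,-6.5],[0,0,0,0,0,-6.5],[-0.019,-0.034,0,0,0,0],[-0.019,-0.034,0,0,0,0],[-0.019,-0.034,0,0,0,0],[-0.019,-0.034,0,0,0,0],[-0.019,-0.034,0,0,0,0],[-0.019,-0.034,0,0,0,0]]' 1 60; python3 -c "
from h import *;print(monitor.get_obs()['q'])"
```

```text
time: 0.77
ee_pos: [0.2949, 0.2805, 0.248]
tcp_rot: [-180.0, -0.0, 169.4]
wrist_force: [0.3, -0.3, 0.3]
opening: 0.0856
[ 4.35670249e+01 -1.44059502e+01 -8.04156527e+00  9.63776559e+01
 -2.56941185e-03  5.41810717e+01]
```

```bash
R='';python3 -m handwheel '[[-0.019,-0.034,0,0,0,0],[-0.019,-0.034,0,0,0,0],[-0.019,-0.034,0,0,0,0],[-0.019,-0.034,0,0,0,0],[-0.019,-0.034,0,0,0,0],[-0.019,-0.034,0,0,0,0],[-0.019,-0.034,0,0,0,0],[-0.019,-0.034,0,0,0,0]]'
python3 -m handwheel '[[-0.019,-0.034,0,0,0,0],[-0.019,-0.034,0,0,0,0],[-0.019,-0.034,0,0,0,0],[-0.019,-0.034,0,0,0,0],[-0.019,-0.034,0,0,0,0],[-0.019,-0.034,0,0,0,0],[-0.019,-0.030,0,0,0,0],[0,0,0,0,0,0]]'
```

```text
time: 1.43
ee_pos: [0.394, -0.0152, 0.2483]
tcp_rot: [180.0, 0.0, 169.3]
wrist_force: [0.1, 0.9, 0.3]
opening: 0.0853
time: 2.1
ee_pos: [0.4825, -0.2725, 0.2456]
tcp_rot: [-180.0, -0.1, 169.2]
wrist_force: [1.1, -0.7, -0.4]
opening: 0.0855
```

```bash
python3 -m handwheel '[[-0.021,-0.0305,0,0,0,0],[0,0,0.02,0,0,0],[0,0,0.02,0,0,0],[0,0,0.01,0,0,0],[0,0,0,0,0,0],[0,0,0,0,0,0],[0,0,0,0,0,0],[0,0,0,0,0,0]]'
python3 - <<'E'
from h import *
print(monitor.get_obs()['ee_pos'])
c,W=grab('side'); cv2.imwrite('pics/s1.png',cv2.resize(c['img'][150:400,180:480],None,fx=2,fy=2)[...,::-1])
img=c['img'];hsv=cv2.cvtColor(img,cv2.COLOR_RGB2HSV).astype(int);H,S=hsv[...,0],hsv[...,1]
m=(H>100)&(H<125)&(S>150)&(W[...,1]<-.2)&(W[...,2]>.08); print(np.percentile(W[m],[2,50,98],axis=0))
E
```

```text
time: 2.77
ee_pos: [0.4969, -0.3015, 0.1999]
tcp_rot: [-180.0, 0.1, 169.4]
wrist_force: [0.4, 0.5, 0.5]
opening: 0.0855
[ 0.49689459 -0.3014901   0.19991999]
[[ 0.48966284 -0.35717401  0.08145358]
 [ 0.49837789 -0.31926669  0.11737415]
 [ 0.50842244 -0.30640118  0.15645963]]
```

View pics/s1.png

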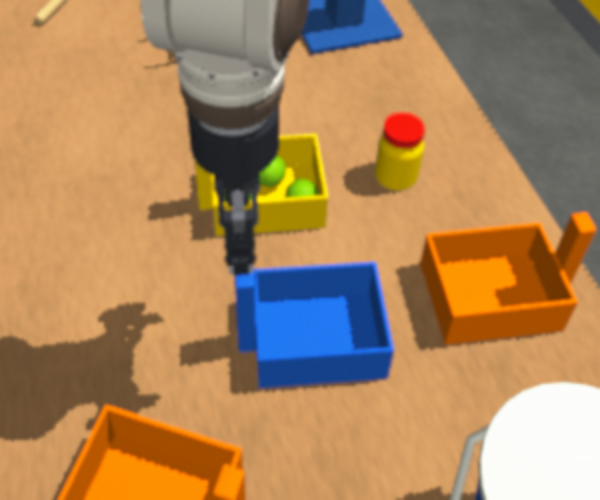

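The gripper is directly over the blue post (post at about (245,300) in the crop), and the fingers straddle it along y. Next I go down and grip.

```bash
python3 -m handwheel '[[-0.0023,-0.0042,0.01,0,0,0],[0,0,0.018,0,0,0],[0,0,0.018,0,0,0],[0,0,0.018,0,0,0],[0,0,0.018,0,0,0],[0,0,0.014,0,0,0],[0,0,0,0,0,0],[0,0,0,0,0,0]]'
python3 -m handwheel '[[0,0,0,0,0,0],[0,0,0,0,0,0],[0,0,0,0,0,0],[0,0,0,0,0,0],[0,0,0,0,0,0],[0,0,0,0,0,0],[0,0,0,0,0,0],[0,0,0,0,0,0]]' -1 70
```

```text
time: 3.48
ee_pos: [0.4977, -0.306, 0.1017]
tcp_rot: [180.0, -0.1, 169.3]
wrist_force: [0.3, -0.6, 1.3]
opening: 0.0853
time: 4.15
ee_pos: [0.4983, -0.3063, 0.1028]
tcp_rot: [-180.0, 0.1, 169.3]
wrist_force: [0.2, -0.9, 4.6]
opening: 0.0248
```

```bash
python3 -m handwheel '[[0,0,-0.01,0,0,0],[0,0,-0.02,0,0,0],[0,0,-0.025,0,0,0],[0,0,-0.025,0,0,0],[0,0,-0.025,0,0,0],[0,0,-0.025,0,0,0],[0,0,-0.02,0,0,0],[0,0,0,0,0,0]]'
python3 -m handwheel '[[0.005,0.014,0,0,0,0],[0.0103,0.0277,0,0,0,0],[0.0103,0.0277,0,0,0,0],[0.0103,0.0277,0,0,0,0],[0.0103,0.0277,0,0,0,0],[0.0103,0.0277,0,0,0,0],[0.0103,0.0277,0,0,0,0],[0.0103,0.0277,0,0,0,0]]'
python3 -m handwheel '[[0.0103,0.0277,0,0,0,0],[0.0103,0.0277,0,0,0,0],[0.0103,0.0277,0,0,0,0],[0.0103,0.0277,0,0,0,0],[0.0103,0.0277,0,0,0,0],[0.0103,0.0277,0,0,0,0],[0.005,0.014,0,0,0,0],[0,0,0,0,0,0]]'
```

```text
time: 4.82
ee_pos: [0.4986, -0.3064, 0.2569]
tcp_rot: [-179.9, 0.3, 169.4]
wrist_force: [0.4, -0.8, -0.9]
opening: 0.0251
time: 5.48
ee_pos: [0.4597, -0.0862, 0.2512]
tcp_rot: [180.0, -0.1, 169.3]
wrist_force: [1.3, -0.0, -1.5]
opening: 0.0252
time: 6.15
ee_pos: [0.4274, 0.1043, 0.2512]
tcp_rot: [180.0, -0.1, 169.5]
wrist_force: [-0.2, -0.1, -2.6]
opening: 0.0253
```

```bash
python3 -m handwheel '[[0.01,0.0269,0,0,0,0],[0.01,0.0269,0,0,0,0],[0.01,0.0269,0,0,0,0],[0.01,0.0269,0,0,0,0],[0,0,0,0,0,-4.1],[0,0,0,0,0,-4.1],[0,0,0,0,0,-4.0],[0,0,0,0,0,0]]'
python3 -m handwheel '[[0,0,0.01,0,0,0],[0,0,0.015,0,0,0],[0,0,0.015,0,0,0],[0,0,0.015,0,0,0],[0,0,0.008,0,0,0],[0,0,0,0,0,0],[0,0,0,0,0,0],[0,0,0,0,0,0]]'
cat > m.py <<'E'
import sys
from h import *
tag=sys.argv[1]; o=monitor.get_obs(); print(o['ee_pos'],o['tcp_rot'],o['wrist_force'])
ims=[]
for n in('top','side'):
    c,W=grab(n); img=c['img'];hsv=cv2.cvtColor(img,cv2.COLOR_RGB2HSV).astype(int);H,S=hsv[...,0],hsv[...,1]
    x,y,z=W[...,0],W[...,1],W[...,2]
    blue=(H>100)&(H<125)&(S>150)&(y>.08)&(y<.35)&(x>.35)&(x<.7)&(z>.05)
    P=W[blue]; print(n,'blue',len(P),np.percentile(P,[2,50,98],axis=0).round(4).tolist())
    r=P[(abs(P[:,2]-.145)<.012)]
    if len(r)>20: print('rim',cv2.minAreaRect(r[:,:2].astype(np.float32)),np.median(r[:,2]))
    red=((H<5)|(H>175))&(S>180)&(y>.15)&(y<.3)&(x>.5)&(x<.75)
    for k,m in(('plate',red&(z<.15)&(z>.06)),('gate',red&(z>.16))):
        if m.sum()>3: print(k,m.sum(),np.median(W[m],0).round(4))
    ims.append(cv2.resize(img[60:260,120:320] if n=='top' else img[50:250,200:400],(390,390),interpolation=cv2.INTER_CUBIC))
cv2.imwrite(f'pics/{tag}.png',np.hstack(ims)[...,::-1])
E
python3 m.py a
```

```text
time: 6.82
ee_pos: [0.4088, 0.2147, 0.2514]
tcp_rot: [-180.0, -0.1, -178.3]
wrist_force: [0.9, 0.1, -0.7]
opening: 0.0252
time: 7.48
ee_pos: [0.4092, 0.215, 0.19]
tcp_rot: [180.0, 0.0, -178.5]
wrist_force: [-0.7, 0.4, -1.6]
opening: 0.0255
[0.40916666 0.21498281 0.18995006] [ 1.79978582e+02  4.65407772e-02 -1.78502033e+02] [-0.68464501  0.44920586 -1.64963157]
top blue 1859 [[0.4275, 0.1623, 0.0864], [0.4945, 0.2204, 0.0908], [0.5556, 0.2695, 0.148]]
rim ((0.48824453353881836, 0.21635781228542328), (0.14017818868160248, 0.10900704562664032), 1.4995231628417969) 0.1449664026803028
plate 6 [0.6365 0.1999 0.1017]
gate 97 [0.6035 0.2254 0.2091]
side blue 1808 [[0.4093, 0.1593, 0.0891], [0.4857, 0.2036, 0.1175], [0.5573, 0.2718, 0.1479]]
rim ((0.48145002126693726, 0.21566247940063477), (0.15345466136932373, 0.11533469706773758), 1.3768136501312256) 0.1405844146397068
plate 57 [0.6387 0.2103 0.1176]
```

View pics/a.png

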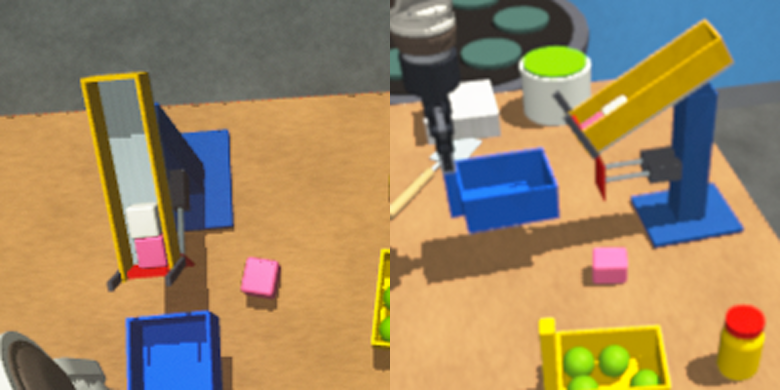

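```bash
python3 -m handwheel '[[-0.01,0.0035,0,0,0,0],[-0.017,0,0,0,0,0],[-0.017,0,0,0,0,0],[-0.017,0,0,0,0,0],[-0.017,0,0,0,0,0],[-0.015,0,0,0,0,0],[-0.011,0,0,0,0,0],[-0.0065,0,0,0,0,0]]' - 90
python3 m.py b
```

```text
time: 8.25
ee_pos: [0.5204, 0.2216, 0.1895]
tcp_rot: [180.0, 0.0, -178.5]
wrist_force: [-0.8, -0.3, -1.1]
opening: 0.025
[0.52042676 0.22156077 0.18950824] [ 1.79992147e+02  1.97511444e-02 -1.78479794e+02] [-0.82622826 -0.34358005 -1.08558619]
top blue 901 [[0.5346, 0.1682, 0.0857], [0.5938, 0.2038, 0.0902], [0.6669, 0.2654, 0.1476]]
rim ((0.6006835699081421, 0.1787026822566986), (0.13972878456115723, 0.029480252414941788), 5.672562122344971) 0.14434555485471512
gate 148 [0.5826 0.22   0.2461]
side blue 1488 [[0.5183, 0.1654, 0.0878], [0.5901, 0.1737, 0.1139], [0.6695, 0.2772, 0.1489]]
rim ((0.5928016304969788, 0.22054217755794525), (0.15694855153560638, 0.11276274919509888), 1.1720151901245117) 0.14081574263848237
gate 39 [0.5808 0.2153 0.2536]
```

View pics/b.png

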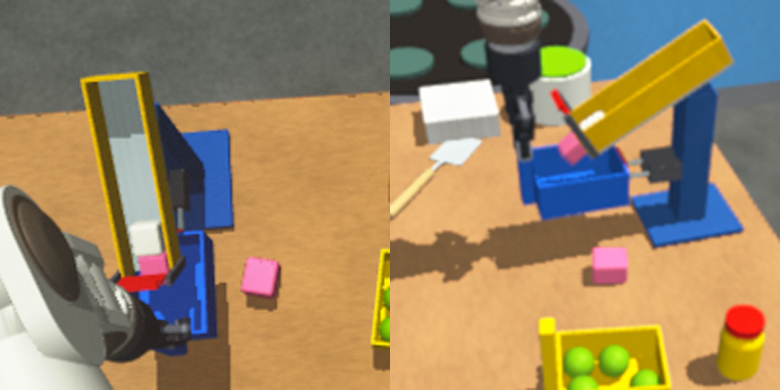

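The gate is up, and the pink sweet is dropping from the lip at (572,148) into the caddy with the white one behind it. I hold here.

```bash
for i in 1 2; do python3 -m handwheel '[[0,0,0,0,0,0],[0,0,0,0,0,0],[0,0,0,0,0,0],[0,0,0,0,0,0],[0,0,0,0,0,0],[0,0,0,0,0,0],[0,0,0,0,0,0],[0,0,0,0,0,0]]'; done
python3 m.py c
```

```text
time: 9.02
ee_pos: [0.5192, 0.2216, 0.1894]
tcp_rot: [180.0, 0.0, -178.4]
wrist_force: [-1.0, 0.3, -2.9]
opening: 0.0252
time: 9.68
ee_pos: [0.5193, 0.2215, 0.1893]
tcp_rot: [180.0, 0.0, -178.5]
wrist_force: [-0.1, 0.3, -2.3]
opening: 0.0252
[0.51927699 0.22151711 0.18931195] [ 1.79998653e+02  1.24185227e-03 -1.78450347e+02] [-0.12842656  0.32487924 -2.33660668]
top blue 604 [[0.5321, 0.1681, 0.0858], [0.6015, 0.1948, 0.0905], [0.6664, 0.2713, 0.1477]]
rim ((0.5993138551712036, 0.18198640644550323), (0.14096981287002563, 0.030645739287137985), 3.5606167316436768) 0.14429355646904649
plate 4 [0.6479 0.2397 0.1308]
gate 146 [0.5822 0.221  0.2499]
side blue 1412 [[0.5165, 0.165, 0.0881], [0.5964, 0.1734, 0.1178], [0.6677, 0.2779, 0.1515]]
rim ((0.5908838510513306, 0.22092144191265106), (0.1568942815065384, 0.11368177086114883), 0.7419421076774597) 0.1392217938744987
gate 36 [0.5816 0.2172 0.2523]
```

View pics/c.png

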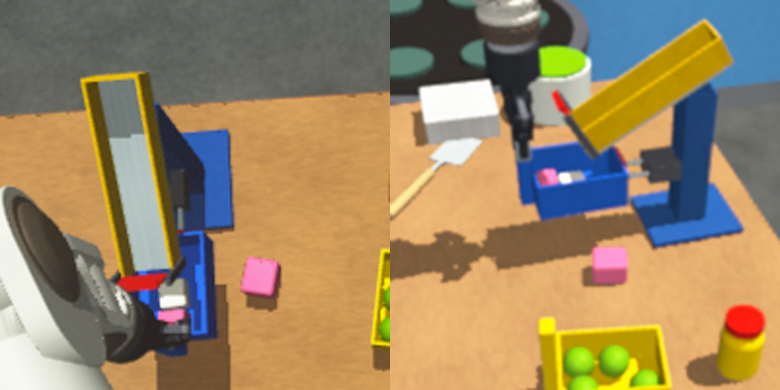

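Both sweets are in the caddy: pink at (546,177) and white at (570,178). The chute is empty. I back off and lower.

```bash
python3 -m handwheel '[[0.006,0,0,0,0,0],[0.012,0,0,0,0,0],[0.018,0,0,0,0,0],[0.022,0,0,0,0,0],[0.022,0,0,0,0,0],[0.018,0,0,0,0,0],[0.012,0,0,0,0,0],[0.006,0,0,0,0,0]]'
python3 -m handwheel '[[0,0,0.004,0,0,0],[0,0,0.01,0,0,0],[0,0,0.013,0,0,0],[0,0,0.013,0,0,0],[0,0,0.013,0,0,0],[0,0,0.01,0,0,0],[0,0,0.006,0,0,0],[0,0,0.003,0,0,0]]'
python3 -m handwheel '[[0,0,0.002,0,0,0],[0,0,0.002,0,0,0],[0,0,0.002,0,0,0],[0,0,0.002,0,0,0],[0,0,0.001,0,0,0],[0,0,0.001,0,0,0],[0,0,0,0,0,0],[0,0,0,0,0,0]]'
```

```text
time: 10.45
ee_pos: [0.4019, 0.2182, 0.1897]
tcp_rot: [180.0, 0.0, -178.4]
wrist_force: [-0.1, 0.4, -2.1]
opening: 0.0248
time: 11.12
ee_pos: [0.4032, 0.2181, 0.1159]
tcp_rot: [-180.0, -0.1, -178.5]
wrist_force: [0.4, -1.4, -2.4]
opening: 0.0248
time: 11.78
ee_pos: [0.4033, 0.2184, 0.1074]
tcp_rot: [180.0, 0.0, -178.4]
wrist_force: [0.0, 0.1, -2.4]
opening: 0.025
```

```bash
python3 -m handwheel '[[0,0,0.001,0,0,0],[0,0,0.001,0,0,0],[0,0,0.0005,0,0,0],[0,0,0.0005,0,0,0],[0,0,0,0,0,0],[0,0,0,0,0,0],[0,0,0,0,0,0],[0,0,0,0,0,0]]'; python3 m.py d0 | head -4
```

```text
time: 12.45
ee_pos: [0.4033, 0.2184, 0.1043]
tcp_rot: [180.0, 0.0, -178.5]
wrist_force: [-0.5, -0.2, -3.2]
opening: 0.0251
[0.40334352 0.21837346 0.10431294] [ 1.79999483e+02  4.51752165e-03 -1.78451564e+02] [-0.4855156  -0.21787231 -3.15989579]
top blue 232 [[0.4155, 0.1646, 0.0507], [0.5027, 0.175, 0.0591], [0.5511, 0.274, 0.0641]]
plate 6 [0.636  0.199  0.1023]
gate 117 [0.6049 0.2252 0.2081]
```

```bash
python3 -m handwheel '[[0,0,0.0005,0,0,0],[0,0,0.0005,0,0,0],[0,0,0.0005,0,0,0],[0,0,0,0,0,0],[0,0,0,0,0,0],[0,0,0,0,0,0],[0,0,0,0,0,0],[0,0,0,0,0,0]]'
```

```text
time: 13.22
ee_pos: [0.4033, 0.2184, 0.1029]
tcp_rot: [180.0, -0.0, -178.5]
wrist_force: [-1.0, -1.0, 0.2]
opening: 0.0248
```

It touches the counter: the wrist no longer carries the load. I release and retreat upward.

```bash
python3 -m handwheel '[[0,0,0,0,0,0],[0,0,0,0,0,0],[0,0,0,0,0,0],[0,0,0,0,0,0],[0,0,0,0,0,0],[0,0,0,0,0,0],[0,0,0,0,0,0],[0,0,0,0,0,0]]' 1
python3 -m handwheel '[[0,0,-0.005,0,0,0],[0,0,-0.015,0,0,0],[0,0,-0.02,0,0,0],[0,0,-0.02,0,0,0],[0,0,-0.02,0,0,0],[0,0,-0.02,0,0,0],[0,0,-0.015,0,0,0],[0,0,0,0,0,0]]'
python3 - <<'E'
from h import *
c,W=grab('side'); img=c['img'];hsv=cv2.cvtColor(img,cv2.COLOR_RGB2HSV).astype(int);H,S=hsv[...,0],hsv[...,1]
x,y,z=W[...,0],W[...,1],W[...,2]
b=(H>100)&(H<125)&(S>150)&(y>.08)&(y<.32)&(x>.35)&(x<.6)&(z>-.01)&(z<.14)
P=W[b];print(np.percentile(P,[2,50,98],axis=0).round(4)); r=P[abs(P[:,2]-.058)<.006];print(cv2.minAreaRect(r[:,:2].astype(np.float32)),np.median(r[:,2]))
p=(H>160)&(H<176)&(S>60)&(y>.16)&(y<.29)&(x>.35)&(x<.57);print('pink',W[p].mean(0))
cv2.imwrite('pics/e.png',cv2.resize(img[50:250,200:400],(600,600))[...,::-1])
E
```

```text
time: 13.88
ee_pos: [0.4033, 0.2184, 0.1028]
tcp_rot: [180.0, 0.0, -178.4]
wrist_force: [-0.4, -0.1, -0.3]
opening: 0.0854
time: 14.55
ee_pos: [0.4042, 0.2189, 0.2213]
tcp_rot: [179.9, 0.2, -178.5]
wrist_force: [1.1, -0.3, 0.2]
opening: 0.0854
[[0.4007 0.1624 0.0021]
 [0.4802 0.2058 0.0338]
 [0.5515 0.2749 0.1205]]
((0.4770178198814392, 0.21837440133094788), (0.15411831438541412, 0.11430183798074722), 1.401389241218567) 0.055837569838745514
pink [0.43938098 0.21175421 0.04224376]
```

View pics/e.png

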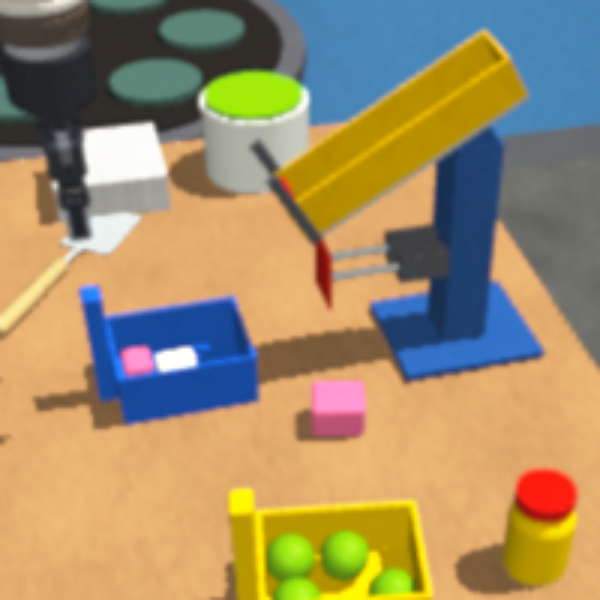

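The caddy stands upright and released with both sweets inside, pink at (137,358) and white at (175,358). The fingers are clear, so I hand in.

```bash
python3 -m handwheel '[[0,0,0,0,0,0],[0,0,0,0,0,0],[0,0,0,0,0,0],[0,0,0,0,0,0],[0,0,0,0,0,0],[0,0,0,0,0,0],[0,0,0,0,0,0],[0,0,0,0,0,0]]'; python3 -c "
from h import *;print(order.job_done())"
```

```text
time: 15.27
ee_pos: [0.4033, 0.2184, 0.2177]
tcp_rot: [-180.0, -0.0, -178.5]
wrist_force: [0.3, 0.5, 0.1]
opening: 0.085
the job is handed in; nothing more can be done
None
```

I gripped the blue caddy by its post and held it under the chute, pushing the red plate back about 30 mm with its front wall. The gate lifted and both sweets slid into the caddy. I then backed it off, lowered it gently to the counter, let go and handed the job in at 15.3 s; no verdict is reported.

The last picture and readings showed:
- **Sweets:** both are inside the caddy. I measured the pink one about 43 mm behind the caddy's centre. The white one I confirmed only by eye.
- **Caddy:** it stands upright. Its rim read about 56 mm high where 60 mm is nominal, so I take it to be flat on the counter.
- **Gripper:** the fingers are open, about 90 mm above the post top, and touching nothing.

No check failed. The side-view outline of the caddy came out about 14 mm too long because the post was included in it. The top view before the push gave the right size.

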